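Calibrate the packing scale: stack the second weight, hold the key turned

ROBOT

A 6-joint arm with a two-finger parallel gripper is mounted at the origin on a cart in front of the work surface, level with it; the furniture and walls round the work are solid. World frame = base frame: x ahead of the robot, y to its left, z up, the work surface at z = 0. Lengths are in m, angles in degrees, forces in N, time in s.
With the tool pointing down it reaches from about 0.4 to 0.825 m from the base axis. Payload 7 kg.
Tool frame: the origin (TCP) lies midway between the tips of the shut fingers; the grasp point (between the pads) lies 19 mm behind it; z points along the fingers, y is the direction in which the jaws open and shut (so a half turn about z gives the same grasp; the last joint's range is limited). The gripper opens to 88 mm and grips with 3 to 60 N. Pads are 19 mm wide; open, the fingers measure 130 mm over their backs; the gripper's body (78 mm by 193 mm) begins 47 mm behind the grasp point.
Start: joints at [88.871, 20.546, 0.682, 0, -70.136, -16.507], TCP at [0.205, 0.643, 0.227] pointing down, gripper open.
Joint ranges: [-176.03, 176.03], [-82.01, 121.73], [-58.28, 71.71], [-173.87, 95.51], [-174.79, -0.11], [-173.66, 173.66]. Speed limits (degrees/s): [136.94, 136.94, 172.46, 180, 180, 180].

INTERFACE

Orientations are given as [roll, pitch, yaw] about the fixed x, y, z axes, in that order (R = Rz(yaw) Ry(pitch) Rx(roll)).
In Python, from plant import sensors, viewer, r gives the robot as it stands. The module is installed in compiled form; this text tells all that it offers.
- The arm moves only by the shell command python3 -m handwheel 'ROWS' [OPENING] [FORCE]. ROWS is JSON, one flat list of numbers, 6 for each row, row after row: the shift along the world's x, y, z in cm, then the turn, a rotation vector about the world's x, y, z in rad. In form: [tx, ty, tz, wx, wy, wz, tx, ty, tz, wx, wy, wz, ...]. A call has 1 to 8 rows; each row is the pose to reach, as a shift and turn from the pose measured when the call began; what a row does not reach only later rows make up. A row lasts 1/10 s, in which the tool goes at most 50 mm and 8.59 degrees, less where a joint would pass 70% of its speed; a pose out of reach is approached as far as the arm can. A call with a gripper value outside its range is refused whole. OPENING is the closure in counts, from 0 (fully open) to 255 (shut), set as the call begins (- or left out, the last holds). The fingers move at their own pace and stop on an object; FORCE is the grip in N (left out, the last holds). Time passes only in rows, so rows that repeat a pose let the fingers close. It gives the time, the measured TCP pose, the force and the opening at its end, in the units of the state.
- sensors.get_state(): the state, without advancing time (a new reading comes with each control period).
- viewer.capture(name): name is "scene" or "top" or "wrist"; returns a dict with "img" (480x640x3 uint8, red, green, blue), "camera_matrix" (3x3 intrinsics, pixels), "k1" (the pictures are not rectified: a ray, as slopes to the right and down, at radius r is drawn at 1 + k1 r^2 times it, then the intrinsics apply), "camera_from_world" (4x4, takes a point from world to camera coordinates); the wrist camera has in their place "mount" (4x4, takes a point from camera to tool coordinates, whose origin is the TCP and whose axes are the flange's). Camera axes: x right, y down, z forward; pixel columns grow to the right and rows downward; lengths in m; the calibration is good to about 2 mm. A picture is of the moment at which its call begins: read the wrist's pose just before it. There is no depth.
- r.close_job(): hands the job in, once; it reports no verdict.
The state is a dict: "time_s": time; "joints": joint angles; "qd": joint speeds; "joint_torque": joint torques, N m; "tcp_pos": TCP position; "eef_rot": TCP orientation; "contact_force": force on the tool from outside, world axes, zero at the start; "moment": the same for the moment, N m; "gripper_width": finger opening in m.
Only numpy, scipy, OpenCV 4.12 (cv2) and the standard library are available. Lean on these libraries where they do the work, as an engineer would, in place of code of your own. Each camera call takes 0.05 s, during which the arm holds its last target.

TASK

Get the packing scale to take its span calibration: stack the second reference weight from the wooden cradle squarely on top of the one already on the scale's pan and let go of it, then take the red-headed key (it matches the red ring of the scale's lock) from the key stand, push it fully home into that lock, wiggling it to and fro along the slot where the sticky pins catch it, and turn it a quarter turn clockwise to its stop. The lock springs back, so finish still gripping the key and holding it turned; leave the other keys and everything else on the bench as they are.

Things in the scene. Friction and masses are not known exactly. Their poses are not given: they have to be found in the camera images.
- drawer_unit: Low grey drawer unit with blue fronts standing on the bench, fixed, 402 (x) x 764 (y) mm; the scale, cradle and key stand are fixed on its grey top, which is 122 mm above the bench (world z = 0.122). Origin under its middle at bench height. Its drawers stay shut.
- scale: White bench scale, fixed, 256 (x) x 236 (y) mm, turned by up to 0.3 rad; origin under its middle, on the unit's top (z = 0.122); x points from the control deck (front) to the steel pan (back), z up. Pan 168 (x) x 226 (y) mm, top 65 mm above the origin. Deck 51 mm high, with a tilted black display pod (y -25 to +93 mm, up to 75 mm high) and the lock at its right.
- pan_centre (a point): Centre of the pan's top face, 65 mm above the unit's top; axes as the scale's.
- lock_face (a point): Centre of the lock's key slot, on top of its fixed steel face plate (5 mm thick), 56 mm above the unit's top, inside a red ring (43 mm outer, 30 mm inner diameter, rim 1.5 mm above the plate); axes as the scale's. Slot 13 mm long (along x), 5.5 mm wide, chamfered 1.5 mm. The key can turn only when its blade is wholly below the plate: shoulder within 2 mm of the face.
- keyway (a point): Point 22.5 mm below lock_face, where the tip of a fully home key lies; axes as the scale's. Here, in the turning barrel, the keyway is 13.5 x 5.5 mm. Two opposed sticky pins in its ends catch the blade when the key is 7 to 9 mm short of home: a straight push takes 15 to 35 N; rocking the key 2 to 3 mm to and fro along the slot under a light push works them aside, and they stay aside.
- barrel (a joint): Turn of the lock's barrel, rad: 0 at rest, grows clockwise seen from above, stop at 1.40. A spring turns it back (0.015 N m at 0, 0.06 N m at the stop). The key has about 0.18 rad of play in the keyway: the barrel follows after that and is at its stop when the key has turned about 1.57 rad.
- weight_a: First reference weight, a steel slab 70 (x) x 50 (y) x 20 mm, 0.5 kg, lying on the pan near its centre; origin at the centre of its underside, x along its length. A small brass plug marks the +x end of its top.
- weight_b: Second reference weight, like the first, in the wooden cradle: it lies across two 10 mm high felt strips (34 mm over their outer sides, along the weight's x), underside 18 mm above the unit's top, so fingers can straddle its 50 mm width; wooden stops at its two ends rise 5 mm above its underside. Origin at the centre of its underside.
- cradle: Low light-wood cradle for two weights, fixed, 190 (x) x 66 (y) x 23 mm, base board 8 mm thick; origin under its middle, on the unit's top. Its nests lie at x = -46 and +46 mm; the second weight is in the one at +46 mm, lengthwise along the cradle, the other nest is empty.
- key_stand: Wooden stand, fixed, 164 (x) x 46 (y) x 34 mm, origin under its middle, on the unit's top; three keys stand upright in it at x = -52, 0 and +52 mm, their heads broad along the stand's x, shoulders on its top. Which key is in which place varies. It stands left or right of the scale, the cradle on the other side.
- key_red: The scale's key, red plastic head, 35 g. Origin on its axis at the shoulder's underside; z up to the head, x along the breadth. Head 30 (x) x 9 (y) mm, 12 to 42 mm above the origin: pinch its 9 mm, 26 mm above the origin. Shoulder 15 mm across, 0 to 4 mm. Neck 3.4 mm round to -7.5; blade 11 (x) x 3.5 (y) to -17; V point at -22.5 mm. Same both ways round.
- key_blue: Key of the same shape with a blue head, in the stand; to be left there.
- key_yellow: Key of the same shape with a yellow head, in the stand; to be left there.
- label_roll: White roll of labels standing on end, 72 mm diameter, 52 mm high, at the back of the unit; origin under its middle. Bystander.
- tape_pink: Roll of pink packing tape lying flat, 100 mm diameter, 48 mm high, at the back of the unit; origin under its middle. Bystander.
- notes: Yellow block of sticky notes, 75 x 76 x 26 mm, at the left of the unit; origin under its middle. Bystander.

How it is judged:
By the outcome, as a careful person would: the job done as asked, in the order asked, and still so for the second after the job is handed in, while the arm keeps its last pose, push and grip.
It also fails if it takes over 58 s, if anything falls off the work surface, if the arm or the gripper's body presses on something with over 40 N, if the wrist force passes 120 N, or if a joint passes its speed limit or range.

## Working session

There is one attempt and no reset: what is moved stays moved. The work goes in short steps, Python scripts to look and compute and a shell command to move; the robot and the scene stay as the last step left them, time stands still between calls to the robot, and variables do not carry over. Pictures are saved under pics/ and viewed, and the job is handed in when it is done.

```bash
mkdir -p pics; ls; python3 - <<'E'
from plant import sensors, viewer, r
import cv2
s=sensors.get_state(); print(s)
for n in ["scene","top","wrist"]:
    c=viewer.capture(n); cv2.imwrite(f"pics/{n}0.png",c["img"][:,:,::-1])
    print(n,{k:(v.tolist() if hasattr(v,'tolist') else v) for k,v in c.items() if k!="img"})
E
```

```text
pics
{'time_s': 0.0, 'joints': array([ 8.88717771e+01,  2.05897434e+01,  6.33703704e-01, -2.04289939e-02,
       -7.01351491e+01, -1.65095617e+01]), 'qd': array([ 0.0681955 , -0.02122652,  0.0677949 , -0.04157516, -0.04398508,
       -0.00256958]), 'joint_torque': array([-1.03976232e-03, -5.82718384e+01,  2.93053150e+01,  6.99693024e+00,
        6.76166557e-03, -1.65766774e-04]), 'tcp_pos': array([0.20436964, 0.64280574, 0.22564027]), 'eef_rot': array([ 1.79907113e+02, -7.50326327e-03, -1.76447356e+01]), 'contact_force': array([ 0.67381768,  0.13919568, -1.23976886]), 'moment': array([-0.00619454,  0.02103539,  0.00872016]), 'gripper_width': 0.08752034238287132}
scene {'camera_matrix': [[565.4359996059707, 0.0, 325.59296743965456], [0.0, 565.4359996059707, 232.1604024451495], [0.0, 0.0, 1.0]], 'k1': 0.020656352601483723, 'camera_from_world': [[0.5927877914814985, -0.805283555449792, 0.011001345037270006, -0.28829213643741597], [-0.35224333036051814, -0.27153037198234653, -0.8956538914712866, 0.3342937147552142], [0.724242549486716, 0.5270575418427006, -0.4446156509837589, 0.901064663
[... 264 characters left out ...]
201130140797775, 0.04597327324223124], [-0.9946753414237481, -0.009175102553603385, -0.10264883173558761, 0.588003404708762], [0.10258478028808819, 0.007199674703317101, -0.9946982092762663, 1.2419880702071329], [0.0, 0.0, 0.0, 1.0]]}
wrist {'camera_matrix': [[364.34200580877774, 0.0, 321.01933505136924], [0.0, 364.34200580877774, 236.96503451477426], [0.0, 0.0, 1.0]], 'k1': -0.06844703626792424, 'mount': [[0.0009353292498535731, -0.9656455972526581, -0.25986093524374115, 0.0698151164546676], [0.9999995580492107, 0.0008784615413289427, 0.0003349726909217275, 0.0005312831181317756], [-9.518706648310772e-05, -0.2598611337077513, 0.9656459921355989, -0.15700843246450227], [0.0, 0.0, 0.0, 1.0]]}
```

View pics/scene0.png

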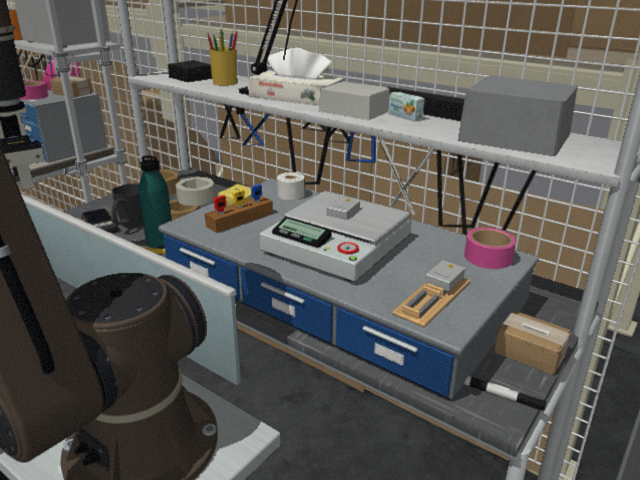

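View pics/top0.png

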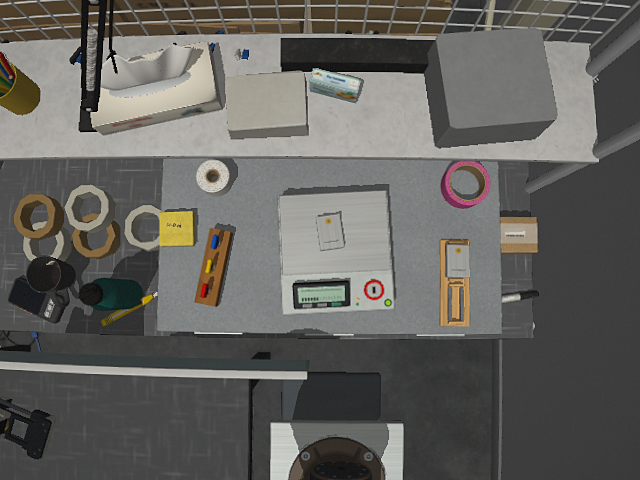

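View pics/wrist0.png

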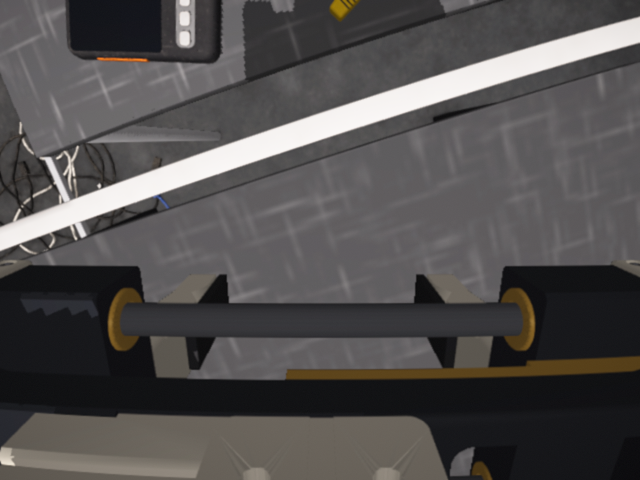

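The top view (640x480) shows the key stand left of the scale with the red key nearest the robot (~205,289), the scale at (335,250) with its lock at (374,290), weight A at (330,230), the cradle at (455,280) with weight B at (457,260). A white partition spans row ~368 between the arm and the unit. Now I'll write helpers and take first measurements.

```bash
cat > h.py <<'E'
import numpy as np, cv2
from plant import sensors, viewer, r
from scipy.spatial.transform import Rotation as R
def undist(px,K,k1):
    K=np.asarray(K); px=np.atleast_2d(np.asarray(px,float))
    return cv2.undistortPoints(px[:,None,:],K,np.array([k1,0,0,0,0.])).reshape(-1,2) 
def cam(c,s=None):
    if "camera_from_world" in c: return np.linalg.inv(np.asarray(c["camera_from_world"]))
    T=np.eye(4); T[:3,:3]=R.from_euler('xyz',s["eef_rot"],degrees=True).as_matrix(); T[:3,3]=s["tcp_pos"]
    return T@np.asarray(c["mount"])
def onplane(px,z,c,T):
    u=undist(px,c["camera_matrix"],c["k1"]); d=np.c_[u,np.ones(len(u))]@T[:3,:3].T; o=T[:3,3]
    return o+d*((z-o[2])/d[:,2])[:,None]
def proj(P,c,T):
    P=np.atleast_2d(P); q=(P-T[:3,3])@T[:3,:3]; u=q[:,:2]/q[:,2:]; rr=(u**2).sum(1,keepdims=True)
    u=u*(1+c["k1"]*rr); K=np.asarray(c["camera_matrix"]); return u*[K[0,0],K[1,1]]+K[:2,2]
def shot(name,fn=None):
    s=sensors.get_state(); c=viewer.capture(name)
    if fn: cv2.imwrite(f"pics/{fn}.png",c["img"][:,:,::-1])
    return s,c,cam(c,s)
E
python3 - <<'E'
from h import *
s,c,T=shot("top","top1")
im=c["img"]; cv2.imwrite("pics/top1z.png",cv2.resize(im[150:340,155:515,::-1],None,fx=2.2,fy=2.2,interpolation=cv2.INTER_CUBIC))
for nm,p,z in [("A",(330,230),.207),("lock",(374,290),.178),("B",(457,260),.16),("red",(204,289),.19),("stand1",(222,228),.156),("stand2",(208,305),.156),("crad",(455,282),.13),("shelf edge",(300,158),.45),("panel end",(307,374),.25),("panelend z0",(307,374),.0),("roll",(213,176),.174),("pink",(466,183),.17)]:
    print(nm,onplane([p],z,c,T).round(3))
print(T[:3,3])
# shelf height from scene+top: same point e.g. shelf box corner
s,c2,T2=shot("scene")
def tri(p,q):
    a=undist([p],c["camera_matrix"],c["k1"])[0]; b=undist([q],c2["camera_matrix"],c2["k1"])[0]
    P1=np.linalg.inv(T)[:3]; P2=np.linalg.inv(T2)[:3]
    X=cv2.triangulatePoints(P1,P2,a,b).ravel(); return X[:3]/X[3]
print("shelf front R",tri((598,160),(622,187)),"panel end top",tri((307,374),(238,293)))
print("shelf box corner", tri((441,146),(463,145)))
E
```

```text
A [[0.586 0.024 0.207]]
lock [[ 0.465 -0.069  0.178]]
B [[ 0.53  -0.249  0.16 ]]
red [[0.463 0.284 0.19 ]]
stand1 [[0.595 0.256 0.156]]
stand2 [[0.429 0.282 0.156]]
crad [[ 0.484 -0.251  0.13 ]]
shelf edge [[0.674 0.078 0.45 ]]
panel end [[0.302 0.067 0.25 ]]
panelend z0 [[0.264 0.073 0.   ]]
roll [[0.705 0.276 0.174]]
pink [[ 0.696 -0.269  0.17 ]]
[0.45700986 0.04242323 1.29604713]
shelf front R [ 0.71181895 -0.48615914  0.33083166] panel end top [0.28345792 0.06734288 0.11050187]
shelf box corner [ 0.72702935 -0.17542245  0.34385677]
```

View pics/top1z.png

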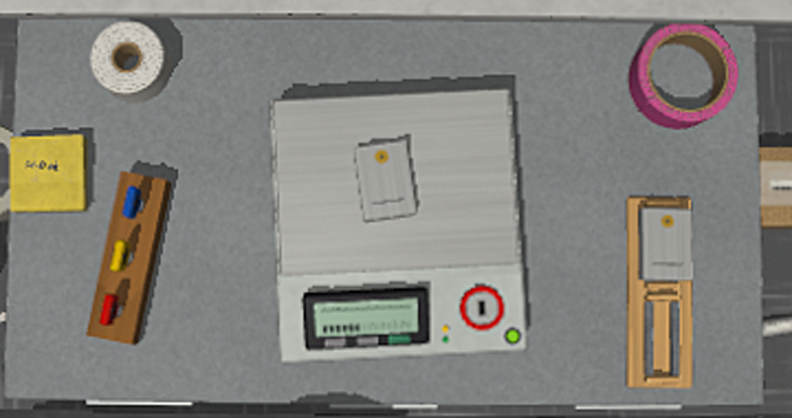

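```bash
python3 - <<'E'
from h import *
s,c,T=shot("top"); s,c2,T2=shot("scene")
def tri(p,q):
    a=undist([p],c["camera_matrix"],c["k1"])[0]; b=undist([q],c2["camera_matrix"],c2["k1"])[0]
    X=cv2.triangulatePoints(np.linalg.inv(T)[:3],np.linalg.inv(T2)[:3],a,b).ravel(); return X[:3]/X[3]
print("bottle",tri((88,292),(150,160)))
for z in (.1,.2,.25): print(z, proj([[.28,.067,z]],c2,T2))
print(s["time_s"])
E
python3 -m handwheel '[0,0,4,0,0,0, 0,0,8,0,0,0, 0,0,12,0,0,0, 2,-4,14,0,0,0, 5,-8,14,0,0,0.05, 8,-12,14,0,0,0.1, 10,-16,14,0,0,0.12, 13,-20,14,0,0,0.15]' 0 30
```

```text
bottle [0.45201205 0.5133199  0.23779378]
0.1 [[235.0432305  298.28078681]]
0.2 [[231.82285967 252.81563373]]
0.25 [[230.09835031 228.61589504]]
0.3
time_s: 1.15
tcp_pos: [0.3347, 0.4414, 0.3667]
eef_rot: [-180.0, -0.0, -8.9]
contact_force: [1.6, 0.8, 0.4]
gripper_width: 0.0877
```

```bash
python3 -m handwheel '[3,-4,0,0,0,0, 6,-8,0,0,0,0, 8,-12,0,0,0,0, 9,-16,-2,0,0,0, 9,-17,-3,0,0,0, 9,-17,-3,0,0,0]'; python3 - <<'E'
from h import *
s,c,T=shot("wrist","w_stand"); print(s["tcp_pos"],s["eef_rot"],abs(s["qd"]).max())
E
```

```text
time_s: 1.75
tcp_pos: [0.4243, 0.2694, 0.3358]
eef_rot: [180.0, 0.1, -9.1]
contact_force: [-0.5, 0.1, 0.3]
gripper_width: 0.0879
[0.42432124 0.26942084 0.33578326] [ 1.79965980e+02  6.38276963e-02 -9.08422291e+00] 3.343442907901749
```

View pics/w_stand.png

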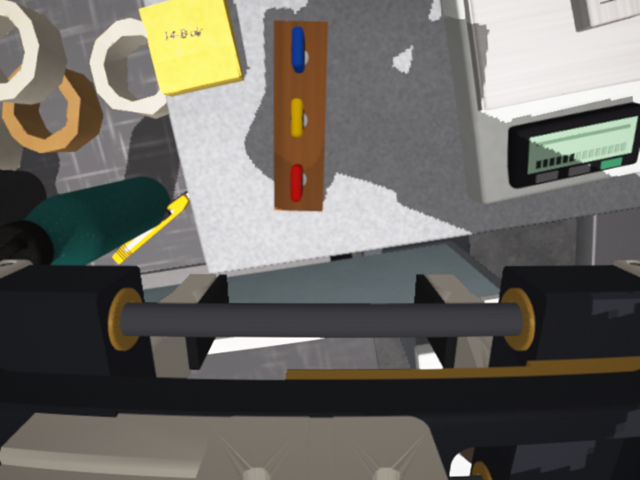

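The wrist view shows the stand at cols 273–327, rows 22–210, nearly square to the image, with the red head at (296,182), yellow (297,118), blue (298,50).

```bash
cat >> h.py <<'E'
def hsv(c): return cv2.cvtColor(c["img"],cv2.COLOR_RGB2HSV)
def blob(m):
    n,l,st,ce=cv2.connectedComponentsWithStats(m.astype(np.uint8)); i=1+np.argmax(st[1:,4]); return (l==i)
def rect(m):
    cs,_=cv2.findContours(m.astype(np.uint8),cv2.RETR_EXTERNAL,cv2.CHAIN_APPROX_NONE); k=max(cs,key=cv2.contourArea); return cv2.boxPoints(cv2.minAreaRect(k)),k
E
python3 - <<'E'
from h import *
s,c,T=shot("wrist"); H=hsv(c)
print("cam",T[:3,3])
for nm,m in [("red",((H[...,0]<6)|(H[...,0]>174))&(H[...,1]>180)&(H[...,2]>60)),("yel",(H[...,0]>18)&(H[...,0]<35)&(H[...,1]>150)&(H[...,2]>60)),("blu",(H[...,0]>105)&(H[...,0]<125)&(H[...,1]>150)&(H[...,2]>60))]:
    m=m.copy(); m[:,:262]=0; m[:,335:]=0; m[215:]=0
    b,k=rect(blob(m)); print(nm,b.round(1).tolist(), onplane([b.mean(0)],.198,c,T).round(4), onplane(b,.198,c,T)[:,:2].round(4).tolist())
m=(H[...,0]>5)&(H[...,0]<18)&(H[...,1]>110)
m[:,:240]=0;m[:,350:]=0;m[215:]=0
b,k=rect(blob(m)); P=onplane(b,.156,c,T); print("stand",b.round(1).tolist(),P.round(4).tolist(),P.mean(0))
E
```

```text
cam [0.49342593 0.25928582 0.49370042]
red [[293.0, 164.0], [304.0, 164.0], [304.0, 201.0], [293.0, 201.0]] [[0.4627 0.2827 0.198 ]] [[0.478, 0.2845], [0.4766, 0.2758], [0.4471, 0.2808], [0.4485, 0.2897]]
yel [[293.0, 137.0], [293.0, 98.0], [305.0, 98.0], [305.0, 137.0]] [[0.5125 0.2737 0.198 ]] [[0.4987, 0.2809], [0.5276, 0.2758], [0.5261, 0.2667], [0.4972, 0.2716]]
blu [[294.0, 28.0], [305.0, 28.0], [305.0, 72.0], [294.0, 72.0]] [[0.561  0.2651 0.198 ]] [[0.5769, 0.2666], [0.5756, 0.2585], [0.5448, 0.2636], [0.5461, 0.2718]]
stand [[276.0, 210.0], [276.0, 21.0], [329.0, 21.0], [329.0, 210.0]] [[0.4362, 0.3114, 0.156], [0.5967, 0.2817, 0.156], [0.5896, 0.2374, 0.156], [0.4284, 0.262, 0.156]] [0.51274218 0.27313849 0.156     ]
```

```bash
python3 - <<'E'
import cv2
im=cv2.imread('pics/w_stand.png'); cv2.imwrite('pics/w_stand_z.png',cv2.resize(im[0:240,240:360],None,fx=5,fy=2.5*1))
cv2.imwrite('pics/w_stand_z.png',cv2.resize(im[10:220,230:370],None,fx=2.8,fy=2.8,interpolation=cv2.INTER_CUBIC))
E
```

```text
(no output)
```

View pics/w_stand_z.png

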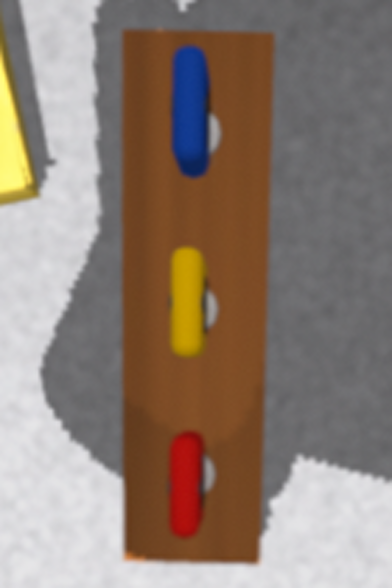

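```bash
python3 -m handwheel '[0,-4,0,0,0,0.05, 0,-9,0,0,0,0.1, 0,-14,0,0,0,0.15, 0,-19,0,0,0,0.15, 0,-24,0,0,0,0.15, 0,-28,0,0,0,0.15, 0,-31,0,0,0,0.15, 0,-31,0,0,0,0.15]'; python3 - <<'E'
from h import *
s,c,T=shot("wrist","w_scale"); print(s["time_s"],s["tcp_pos"],s["eef_rot"],abs(s["qd"]).max())
np.savez("scale.npz",T=T,img=c["img"])
E
```

```text
time_s: 2.65
tcp_pos: [0.4254, -0.0397, 0.338]
eef_rot: [-180.0, -0.1, -0.5]
contact_force: [0.9, 0.8, 0.1]
gripper_width: 0.0876
2.65 [ 0.42535397 -0.0397456   0.33803693] [-1.79955263e+02 -9.40898531e-02 -4.63322822e-01] 4.123596681336886
```

View pics/w_scale.png

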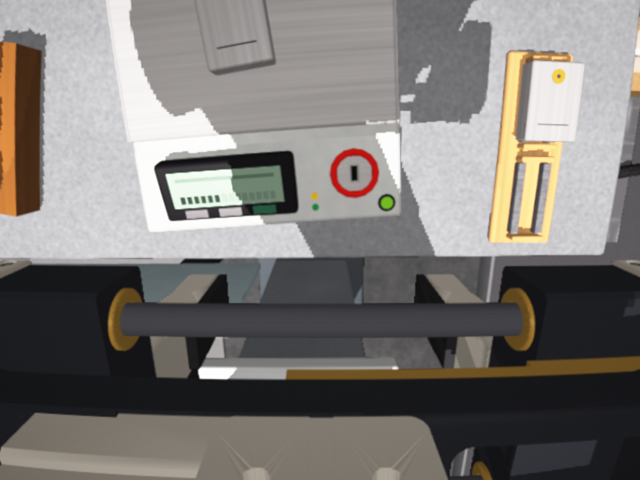

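The lock ring is at about (354,173), the cradle spans (490–580, 50–240) with weight B around (550,100); weight A's top is cut by the upper border.

```bash
python3 - <<'E'
from h import *
d=np.load("scale.npz"); T=d["T"]; c=viewer.capture("wrist"); c["img"]=d["img"]; H=hsv(c); im=c["img"]
m=((H[...,0]<6)|(H[...,0]>174))&(H[...,1]>150)&(H[...,2]>60); m[:, :320]=0; m[:,390:]=0; m[210:]=0
m=blob(m); cs,_=cv2.findContours(m.astype(np.uint8),cv2.RETR_CCOMP,cv2.CHAIN_APPROX_NONE)
for k in cs:
    if len(k)>20:
        q=onplane(k.reshape(-1,2).astype(float),.1795,c,T)[:,:2].astype(np.float32); print("ring",cv2.fitEllipse(q[:,None]))
# slot
g=cv2.cvtColor(im,cv2.COLOR_RGB2GRAY); sl=np.zeros_like(g); sl[160:187,343:366]=(g[160:187,343:366]<60)
b,k=rect(blob(sl)); print("slot",b, onplane([b.mean(0)],.177,c,T), onplane(b,.177,c,T)[:,:2])
# scale deck front edge
for p,q,z in [((149,231),(300,223),.173),((131,140),(400,122),.187),((401,20),(399,122),.187)]:
    P=onplane([p,q],z,c,T); v=P[1]-P[0]; print(P.round(4)[:, :2].tolist(),np.degrees(np.arctan2(v[1],v[0])))
cv2.imwrite("pics/sc_z.png",cv2.resize(im[120:240,140:410,::-1],None,fx=2.9,fy=2.9,interpolation=cv2.INTER_CUBIC))
E
```

```text
ring ((0.46705588698387146, -0.06882096081972122), (0.04019281640648842, 0.04039164260029793), 123.05579376220703)
ring ((0.46698614954948425, -0.06888154149055481), (0.031843628734350204, 0.03213047981262207), 84.11163330078125)
slot [[352. 166.]
 [356. 166.]
 [356. 179.]
 [352. 179.]] [[ 0.46721962 -0.06906102  0.177     ]] [[ 0.47278908 -0.06725854]
 [ 0.47277293 -0.07070884]
 [ 0.46160577 -0.07088009]
 [ 0.46162346 -0.06740105]]
[[0.4154, 0.1192], [0.4218, -0.0211]] -87.38388061826043
[[0.4975, 0.1183], [0.5089, -0.1052]] -87.07361442477408
[[0.5859, -0.1033], [0.5089, -0.1044]] -179.2304760319299
```

View pics/sc_z.png

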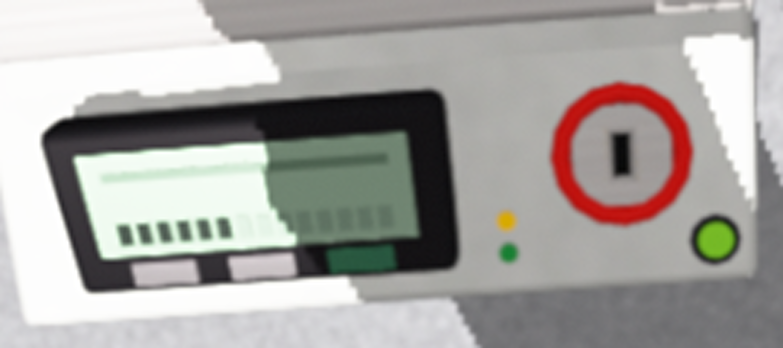

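```bash
python3 -m handwheel '[0,-5,0,0,0,0, 2,-10,0,0,0,0, 4,-15,0,0,0,0, 5,-19,-2,0,0,0, 5,-21,-4,0,0,0, 5,-21,-4,0,0,0]'; python3 - <<'E'
from h import *
s,c,T=shot("wrist","w_crad"); print(s["time_s"],s["tcp_pos"],s["eef_rot"],abs(s["qd"]).max())
np.savez("crad.npz",T=T,img=c["img"])
E
```

```text
time_s: 3.35
tcp_pos: [0.4755, -0.2482, 0.2938]
eef_rot: [-179.8, 0.3, -0.5]
contact_force: [0.2, 0.0, -0.8]
gripper_width: 0.0877
3.35 [ 0.47550047 -0.24817704  0.2938311 ] [-179.84450663    0.2804067    -0.46433442] 2.98697041946717
```

View pics/w_crad.png

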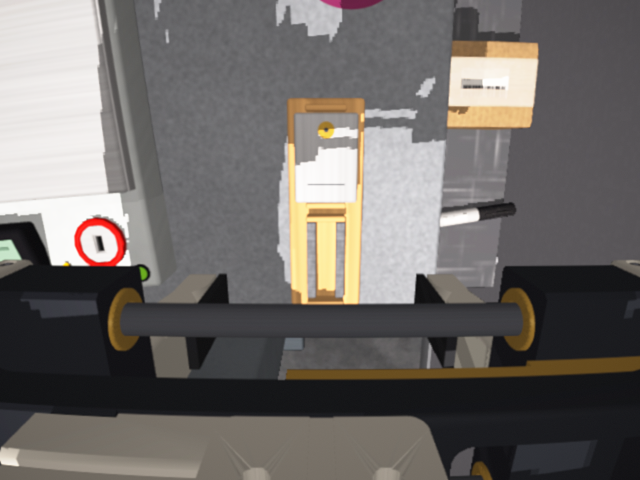

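Weight B sits at cols 295–357, rows 112–202, brass plug at (326,129), sides practically upright in the image.

```bash
python3 - <<'E'
from h import *
d=np.load("crad.npz"); T=d["T"]; s,c,_=shot("wrist"); im=d["img"]; c["img"]=im; H=hsv(c)
m=(H[...,1]<40)&(H[...,2]>90); m[:, :293]=0; m[:,360:]=0; m[:105]=0;m[206:]=0
b,k=rect(blob(cv2.morphologyEx(m.astype(np.uint8),cv2.MORPH_CLOSE,np.ones((9,9))))); P=onplane(b,.16,c,T)[:,:2]; print(b.round(1).tolist(),P.round(4).tolist(),P.mean(0))
W=(H[...,0]>8)&(H[...,0]<28)&(H[...,1]>70); W[:,:270]=0;W[:,380:]=0;W[:90]=0;W[300:]=0
for r_ in (130,160,190,220,250,280):
    x=np.where(W[r_])[0]; print(r_,x.min(),x.max(), onplane([(x.min()-.5,r_),(x.max()+.5,r_)],.141,c,T)[:,:2].round(4).tolist())
cv2.imwrite("pics/cr_z.png",cv2.resize(im[85:305,270:380,::-1],None,fx=2.7,fy=2.7,interpolation=cv2.INTER_CUBIC))
E
```

```text
[[294.0, 113.0], [357.0, 113.0], [357.0, 202.0], [294.0, 202.0]] [[0.5643, -0.2285], [0.564, -0.2765], [0.4953, -0.2776], [0.4956, -0.2268]] [ 0.52980021 -0.25232536]
130 287 363 [[0.5522, -0.2206], [0.5518, -0.2838]]
160 288 362 [[0.5279, -0.2207], [0.5275, -0.2834]]
190 289 362 [[0.5027, -0.2208], [0.5023, -0.2839]]
220 290 361 [[0.4765, -0.2209], [0.4761, -0.2836]]
250 290 360 [[0.4492, -0.2201], [0.4487, -0.2833]]
280 291 359 [[0.4205, -0.2201], [0.4201, -0.2831]]
```

View pics/cr_z.png

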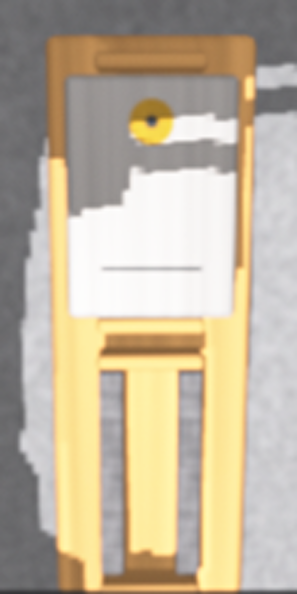

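```bash
python3 -m handwheel '[4,-0.4,-3,0,0,0.005, 5.4,-0.4,-7,0,0,0.005, 5.4,-0.4,-10.5,0,0,0.005, 5.4,-0.4,-13,0,0,0.005, 5.4,-0.4,-14.4,0,0,0.005, 5.4,-0.4,-15,0,0,0.005, 5.4,-0.4,-15.1,0,0,0.005, 5.4,-0.4,-15.1,0,0,0.005]' 0 30
```

```text
time_s: 4.25
tcp_pos: [0.5315, -0.2504, 0.1477]
eef_rot: [-180.0, -0.1, 0.0]
contact_force: [0.9, 0.2, 0.5]
gripper_width: 0.0876
```

```bash
python3 -m handwheel '[-0.1,-0.2,-0.4,0,0,0, -0.1,-0.2,-0.5,0,0,0]'; python3 - <<'E'
from h import *
s,c,T=shot("wrist","w_b"); print(s["tcp_pos"],s["contact_force"])
E
```

```text
time_s: 4.45
tcp_pos: [0.5309, -0.2524, 0.1434]
eef_rot: [-180.0, -0.2, 0.0]
contact_force: [0.1, 0.5, -1.0]
gripper_width: 0.0876
[ 0.53087092 -0.25243124  0.14344124] [ 0.1395632   0.48394239 -0.96102564]
```

View pics/w_b.png

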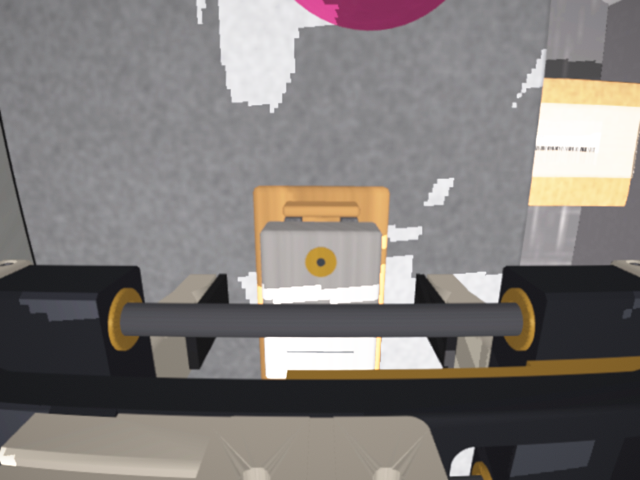

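The weight's plug (320,262) sits centred between the fingers; closing.

```bash
python3 -m handwheel '[0,0,0,0,0,0, 0,0,0,0,0,0, 0,0,0,0,0,0, 0,0,0,0,0,0, 0,0,0,0,0,0, 0,0,0,0,0,0]' 255 45
```

```text
time_s: 5.1
tcp_pos: [0.5306, -0.2524, 0.143]
eef_rot: [-180.0, -0.2, -0.0]
contact_force: [0.5, 0.3, 0.5]
gripper_width: 0.0498
```

```bash
python3 -m handwheel '[0,0,2,0,0,0, 0,0,6,0,0,0, 0,2,10.5,0,0,0, -1,6,14,0,0,0, -2,11,16,0,0,0, -3,16,17,0,0,0.03, -4,21,17,0,0,0.06, -5,25,17,0,0,0.1]'; python3 -m handwheel '[0,2,0,0,0,0.04, 0,2,0,0,0,0.04, 0,2,0,0,0,0.04]';  python3 - <<'E'
from h import *
s,c,T=shot("wrist","w_a"); print(s["tcp_pos"],s["eef_rot"],abs(s["qd"]).max())
np.savez("a.npz",T=T,img=c["img"])
E
```

```text
time_s: 5.9
tcp_pos: [0.48, -0.003, 0.3128]
eef_rot: [-179.9, -0.1, 5.8]
contact_force: [1.6, 0.7, -5.4]
gripper_width: 0.0494
time_s: 6.2
tcp_pos: [0.4794, 0.0175, 0.3122]
eef_rot: [-179.9, -0.1, 8.1]
contact_force: [0.6, -0.1, -5.0]
gripper_width: 0.0499
[0.47941174 0.01745961 0.31215311] [-1.79912901e+02 -6.35751863e-02  8.12483557e+00] 1.7689730102879415
```

View pics/w_a.png

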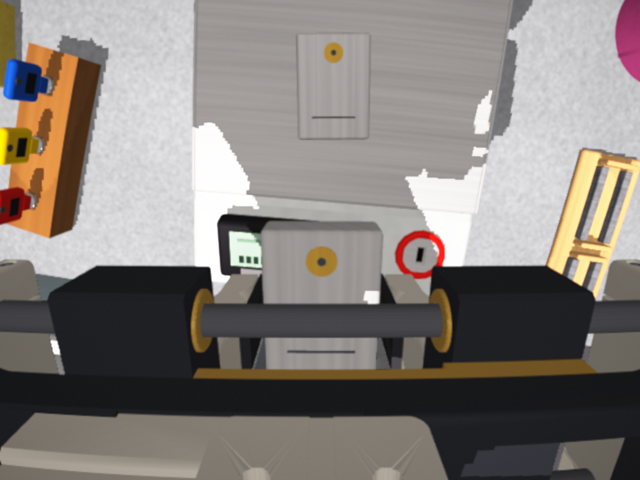

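Weight A is clear at cols 297–369, rows 34–139 (plug 333,52); held weight B's plug is at (321,262).

```bash
python3 - <<'E'
from h import *
d=np.load("a.npz"); T=d["T"]; s,c,_=shot("wrist"); im=d["img"]; c["img"]=im; H=hsv(c); g=cv2.cvtColor(im,cv2.COLOR_RGB2GRAY)
pl=(H[...,0]>15)&(H[...,0]<30)&(H[...,1]>150)
def plug(x0,x1,y0,y1,z):
    m=np.zeros_like(pl); m[y0:y1,x0:x1]=pl[y0:y1,x0:x1]; b=blob(m); ys,xs=np.where(b); 
    k=rect(b)[1]; p=k.reshape(-1,2).astype(float); P=onplane(p,z,c,T)[:,:2]
    e=cv2.fitEllipse(P.astype(np.float32)[:,None]); return e[0]
pa=np.array(plug(320,346,40,65,.207)); print("plugA",pa)
zt=s["tcp_pos"][2]-.0033+.02
pb=np.array(plug(300,342,245,280,zt)); print("plugB",pb,"tcp",s["tcp_pos"][:2])
# A edges by gradient
gf=cv2.GaussianBlur(g,(3,3),0).astype(float)
gx=abs(cv2.Sobel(gf,cv2.CV_64F,1,0)); gy=abs(cv2.Sobel(gf,cv2.CV_64F,0,1))
L=[(292+np.argmax(gx[y,292:303]),y) for y in range(42,132,5)]
Rr=[(363+np.argmax(gx[y,363:376]),y) for y in range(42,132,5)]
U=[(x,29+np.argmax(gy[29:40,x])) for x in range(303,364,5)]
D=[(x,133+np.argmax(gy[133:145,x])) for x in range(303,364,5)]
lines=[]
for nm,pp in zip("LRUD",(L,Rr,U,D)):
    P=onplane(pp,.207,c,T)[:,:2].astype(np.float32); vx,vy,x0,y0=cv2.fitLine(P,cv2.DIST_HUBER,0,.01,.01).ravel()
    print(nm,np.median(np.array(pp),0),"pt",x0.round(4),y0.round(4),"ang",np.degrees(np.arctan2(vy,vx)).round(2)); lines.append((x0,y0))
# B edges
zt=zt
L=[(258+np.argmax(gx[y,258:270]),y) for y in range(240,300,5)]; Rr=[(375+np.argmax(gx[y,375:388]),y) for y in range(240,290,5)]
U=[(x,224+np.argmax(gy[224:240,x])) for x in range(275,375,8)]
print(L[::3],Rr[::3],U[::4])
for nm,pp in zip("LRU",(L,Rr,U)):
    P=onplane(pp,zt,c,T)[:,:2].astype(np.float32); vx,vy,x0,y0=cv2.fitLine(P,cv2.DIST_HUBER,0,.01,.01).ravel(); print("B",nm,x0.round(4),y0.round(4),np.degrees(np.arctan2(vy,vx)).round(2))
E
```

```text
plugA [0.60605466 0.02709344]
plugB [0.5008719  0.01982736] tcp [0.47959532 0.01686402]
L [299.   84.5] pt 0.5841 0.0473 ang 9.04
R [368.   84.5] pt 0.5962 0.0019 ang 9.22
U [333.  34.] pt 0.6172 0.0295 ang -81.72
D [333. 137.] pt 0.5516 0.0168 ang -81.75
[(np.int64(261), 240), (np.int64(261), 255), (np.int64(263), 270), (np.int64(262), 285)] [(np.int64(383), 240), (np.int64(382), 255), (np.int64(381), 270), (np.int64(380), 285)] [(275, np.int64(230)), (307, np.int64(230)), (339, np.int64(230)), (371, np.int64(231))]
B L 0.4948 0.0437 7.76
B R 0.5038 -0.0046 7.63
B U 0.5133 0.0251 -81.8
```

```bash
python3 -m handwheel '[3,0.2,-1,0,0,0.01, 6.5,0.5,-3,0,0,0.012, 9.5,0.7,-5.5,0,0,0.012, 10.5,0.7,-8,0,0,0.012, 10.5,0.7,-9,0,0,0.012, 10.5,0.7,-9.3,0,0,0.012, 10.5,0.7,-9.3,0,0,0.012, 10.5,0.7,-9.3,0,0,0.012]'; python3 - <<'E'
from h import *
s,c,T=shot("wrist","w_a2"); print(s["tcp_pos"],s["eef_rot"],s["contact_force"],abs(s["qd"]).max())
s,c,T=shot("scene"); cv2.imwrite("pics/sc_a2.png",cv2.resize(c["img"][150:300,240:440,::-1],None,fx=4,fy=4))
E
```

```text
time_s: 7.1
tcp_pos: [0.5851, 0.0233, 0.221]
eef_rot: [-179.9, -0.2, 8.7]
contact_force: [0.1, -0.7, -4.0]
gripper_width: 0.0502
[0.58505519 0.02330284 0.22099504] [-179.91784672   -0.21963016    8.68888796] [ 0.05123431 -0.67865966 -4.00580724] 0.2998202417675773
```

View pics/sc_a2.png

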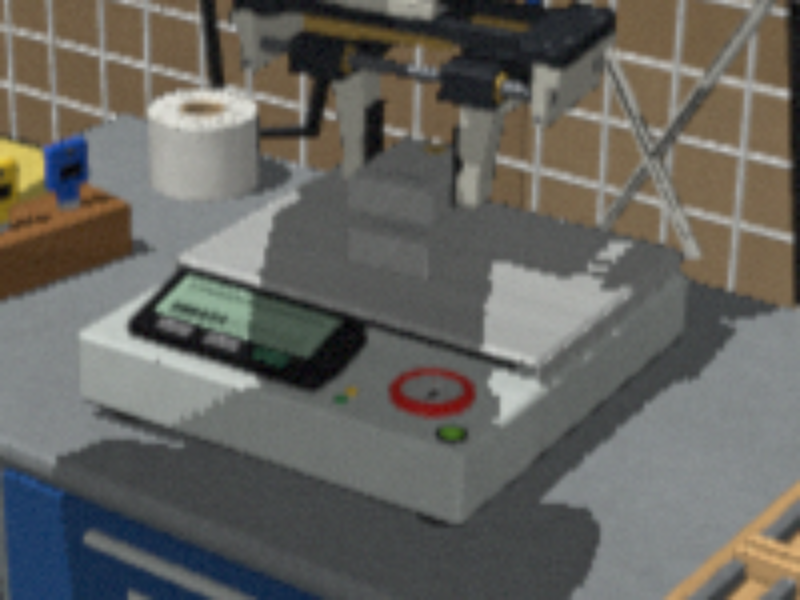

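View pics/w_a2.png

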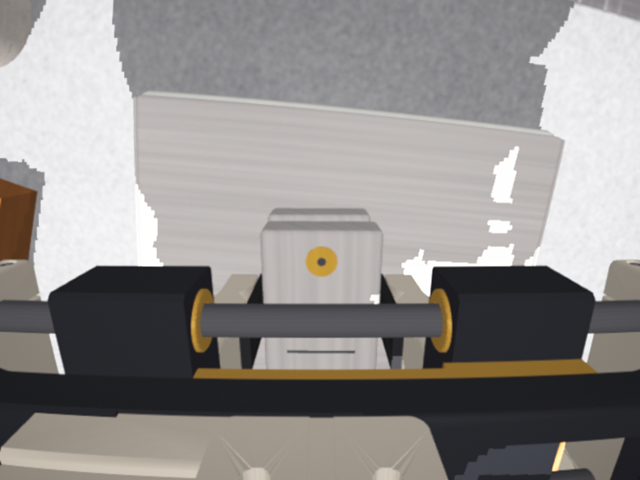

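B hovers parallel just above A (A's far edge peeks out at row 210, consistent with the ~10 mm height gap and camera viewpoint). Lowering gently.

```bash
python3 -m handwheel '[0,0.06,-0.4,0,0,0, 0,0.06,-0.8,0,0,0, 0,0.06,-0.9,0,0,0, 0,0.06,-0.9,0,0,0]'; python3 -m handwheel '[0,0,-0.15,0,0,0, 0,0,-0.15,0,0,0]'
```

```text
time_s: 7.6
tcp_pos: [0.5848, 0.0242, 0.2116]
eef_rot: [-179.9, -0.2, 8.7]
contact_force: [0.3, 0.1, -5.1]
gripper_width: 0.0498
time_s: 7.8
tcp_pos: [0.5849, 0.0242, 0.2101]
eef_rot: [-179.9, -0.2, 8.7]
contact_force: [0.0, -0.7, -4.5]
gripper_width: 0.0495
```

```bash
python3 -m handwheel '[0,0,-0.1,0,0,0, 0,0,-0.1,0,0,0]'; python3 -m handwheel '[0,0,-0.1,0,0,0, 0,0,-0.1,0,0,0]'
```

```text
time_s: 8.0
tcp_pos: [0.5849, 0.0242, 0.21]
eef_rot: [-179.9, -0.2, 8.7]
contact_force: [-4.3, 0.0, 2.9]
gripper_width: 0.0496
time_s: 8.2
tcp_pos: [0.585, 0.0242, 0.21]
eef_rot: [-179.9, -0.3, 8.7]
contact_force: [-3.9, -0.2, 5.4]
gripper_width: 0.0494
```

```bash
python3 -m handwheel '[0,0,0,0,0,0, 0,0,0,0,0,0, 0,0,0,0,0,0, 0,0,0,0,0,0, 0,0,0,0,0,0]' 0; python3 -m handwheel '[0,0,0.5,0,0,0, 0,0,2,0,0,0, -2,1,5,0,0,0, -5,1,8,0,0,0, -8,1,10,0,0,0, -8,1,10,0,0,0]'; python3 - <<'E'
from h import *
s,c,T=shot("wrist","w_a3"); print(s["tcp_pos"],s["eef_rot"])
E
```

```text
time_s: 8.7
tcp_pos: [0.585, 0.0242, 0.2099]
eef_rot: [-179.9, -0.3, 8.7]
contact_force: [0.1, -0.1, -0.1]
gripper_width: 0.0834
time_s: 9.3
tcp_pos: [0.504, 0.0342, 0.3146]
eef_rot: [-179.8, -0.7, 8.8]
contact_force: [-0.1, -0.2, -0.2]
gripper_width: 0.0875
[0.50404233 0.03416412 0.3145745 ] [-179.84984365   -0.68164216    8.79047952]
```

View pics/w_a3.png

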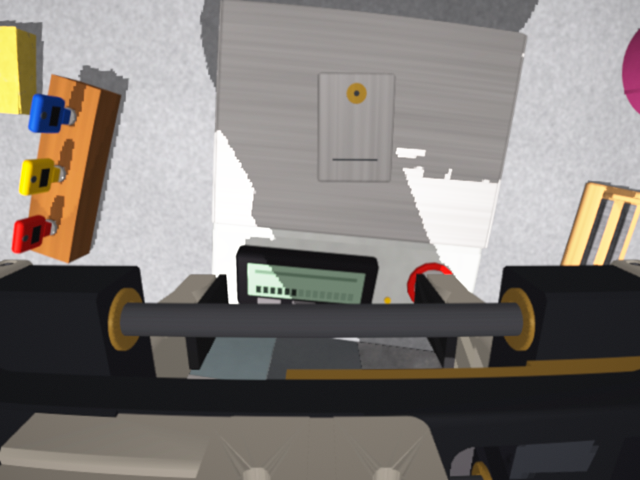

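The stack is square: only the upper slab (cols 318–393, rows 73–181) is visible. On to the red key.

```bash
python3 -m handwheel '[-1,4,0,0,0,-0.06, -2,8.5,0,0,0,-0.12, -4,13,-1,0,0,-0.2, -6,17.5,-2,0,0,-0.26, -7.4,21.5,-4,0,0,-0.31, -7.4,24,-5,0,0,-0.328, -7.4,24.6,-5.5,0,0,-0.328, -7.4,24.6,-5.5,0,0,-0.328]'; python3 - <<'E'
from h import *
s,c,T=shot("wrist","w_k"); print(s["tcp_pos"],s["eef_rot"],abs(s["qd"]).max()); H=hsv(c)
m=((H[...,0]<6)|(H[...,0]>174))&(H[...,1]>180)&(H[...,2]>60); m[:,:200]=0;m[:,450:]=0;m[300:]=0
b,k=rect(blob(m)); print(b.round(1).tolist()); P=onplane(b,.198,c,T)[:,:2]; print(P.round(4).tolist(),P.mean(0))
E
```

```text
time_s: 10.15
tcp_pos: [0.4305, 0.2808, 0.2561]
eef_rot: [180.0, -0.5, -9.9]
contact_force: [0.3, 0.6, -0.0]
gripper_width: 0.0877
[0.43052897 0.28077828 0.25612497] [179.98325608  -0.48846886  -9.90672446] 1.8642525198210076
[[300.0, 180.0], [314.0, 180.0], [314.0, 230.0], [300.0, 230.0]]
[[0.4788, 0.2843], [0.4774, 0.2762], [0.4476, 0.2815], [0.4491, 0.2899]] [0.46321365 0.28297604]
```

View pics/w_k.png

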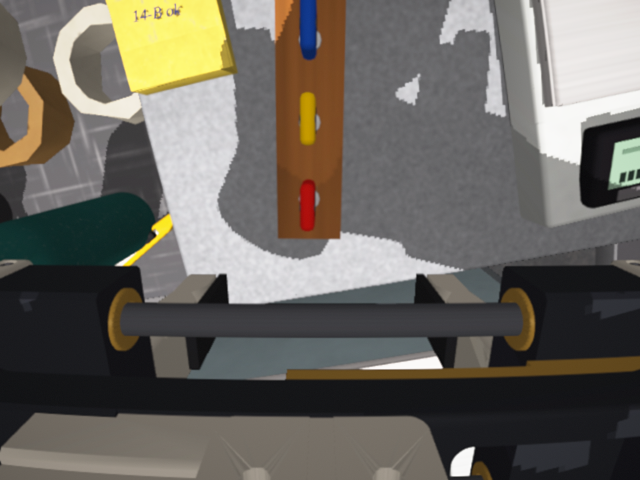

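```bash
python3 -m handwheel '[2,0.1,-2,0,0.004,0, 3.2,0.2,-4.5,0,0.008,0, 3.2,0.2,-7,0,0.008,0, 3.2,0.2,-8.7,0,0.008,0, 3.2,0.2,-9.2,0,0.008,0, 3.2,0.2,-9.3,0,0.008,0, 3.2,0.2,-9.3,0,0.008,0]'; python3 - <<'E'
from h import *
s,c,T=shot("wrist","w_k2"); print(s["tcp_pos"],s["eef_rot"],abs(s["qd"]).max())
E
```

```text
time_s: 10.9
tcp_pos: [0.4636, 0.2821, 0.1651]
eef_rot: [-180.0, -0.1, -10.0]
contact_force: [-0.1, 0.3, 0.3]
gripper_width: 0.0876
[0.46356223 0.2820718  0.16513693] [-1.79976176e+02 -1.35237168e-01 -9.97854366e+00] 0.4535658457288245
```

View pics/w_k2.png

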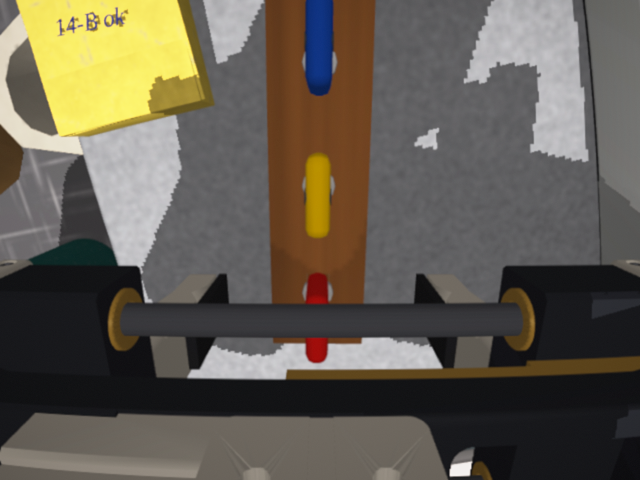

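The red head is at col ~317 versus jaw middle ~321: about 1.5 mm left. Correcting, then closing.

```bash
python3 -m handwheel '[0,0.12,-0.2,0,0,0, 0,0.12,-0.2,0,0,0]'; python3 -m handwheel '[0,0,0,0,0,0, 0,0,0,0,0,0, 0,0,0,0,0,0, 0,0,0,0,0,0, 0,0,0,0,0,0, 0,0,0,0,0,0, 0,0,0,0,0,0, 0,0,0,0,0,0]' 255 45
```

```text
time_s: 11.15
tcp_pos: [0.4638, 0.2839, 0.164]
eef_rot: [-179.9, -0.2, -10.0]
contact_force: [0.1, -0.5, -0.6]
gripper_width: 0.0877
time_s: 11.95
tcp_pos: [0.4638, 0.2839, 0.164]
eef_rot: [-179.9, -0.2, -10.0]
contact_force: [-0.7, 0.1, 0.0]
gripper_width: 0.0291
```

```bash
python3 -m handwheel '[0,0,0,0,0,0, 0,0,0,0,0,0, 0,0,0,0,0,0, 0,0,0,0,0,0]'; python3 -m handwheel '[0,0,0.3,0,0,0, 0,0,1.2,0,0,0, 0,0,2.5,0,0,0, 0,0,4,0,0,0, 0,0,4.5,0,0,0, 0,0,4.5,0,0,0]'; python3 - <<'E'
from h import *
s,c,T=shot("wrist","w_k3"); print(s["tcp_pos"],s["eef_rot"],abs(s["qd"]).max())
s,c,T=shot("scene"); cv2.imwrite("pics/sc_k3.png",cv2.resize(c["img"][120:270,180:340,::-1],None,fx=4,fy=4))
E
```

```text
time_s: 12.35
tcp_pos: [0.4638, 0.2839, 0.164]
eef_rot: [-179.9, -0.2, -10.0]
contact_force: [0.4, -0.7, 0.5]
gripper_width: 0.0084
time_s: 12.95
tcp_pos: [0.4642, 0.2844, 0.2105]
eef_rot: [-179.8, -0.3, -10.0]
contact_force: [-1.1, -0.0, -0.6]
gripper_width: 0.0085
[0.46423626 0.28442412 0.21048049] [-179.75229535   -0.26400476   -9.95195853] 1.6289734946926326
```

View pics/w_k3.png

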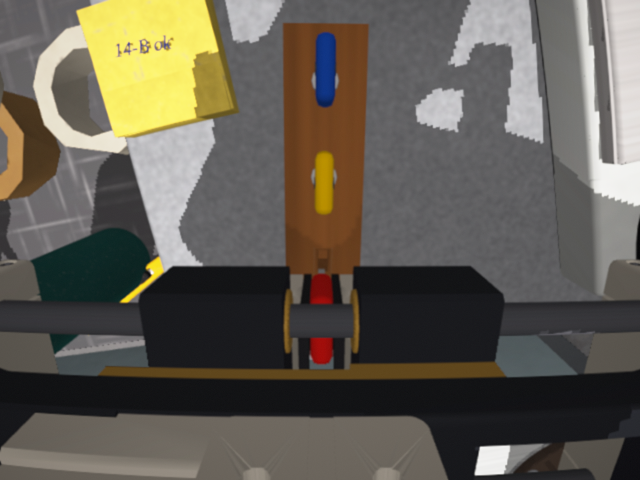

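View pics/sc_k3.png

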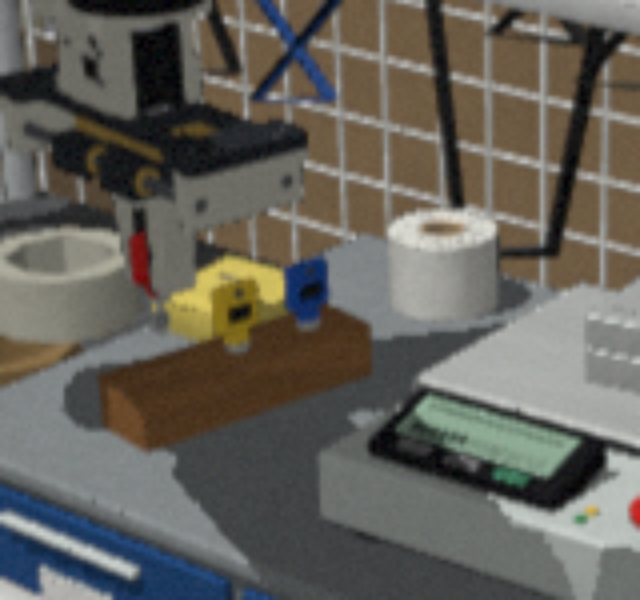

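The key is held cleanly upright (opening 8.4 mm, its head at (320,318) in the wrist view); the other two remain in the stand. To the lock.

```bash
python3 -m handwheel '[-1,-4,3,0,0,0.03, -2,-8.5,5,0,0,0.07, -3,-13,5,0,0,0.11, -4,-17.5,5,0,0,0.15, -4.4,-22,5,0,0,0.19, -4.4,-26.5,5,0,0.004,0.22, -4.4,-31,5,0,0.004,0.227, -4.4,-35.4,5,0,0.004,0.227]';python3 -m handwheel '[0,0,0,0,0,0, 0,0,0,0,0,0]'; python3 - <<'E'
from h import *
s,c,T=shot("wrist","w_l"); print(s["tcp_pos"],s["eef_rot"],abs(s["qd"]).max())
np.savez("l.npz",T=T,img=c["img"],tcp=s["tcp_pos"],rot=s["eef_rot"])
E
```

```text
time_s: 13.85
tcp_pos: [0.4188, -0.0719, 0.2586]
eef_rot: [-179.9, 0.1, 3.1]
contact_force: [1.4, 0.5, 0.2]
gripper_width: 0.009
time_s: 14.05
tcp_pos: [0.4182, -0.0731, 0.258]
eef_rot: [-179.9, 0.1, 2.9]
contact_force: [-0.2, 1.1, 0.3]
gripper_width: 0.0083
[ 0.41820144 -0.07314762  0.25798869] [-1.79884474e+02  1.26664343e-01  2.89199085e+00] 2.7516584260565486
```

View pics/w_l.png

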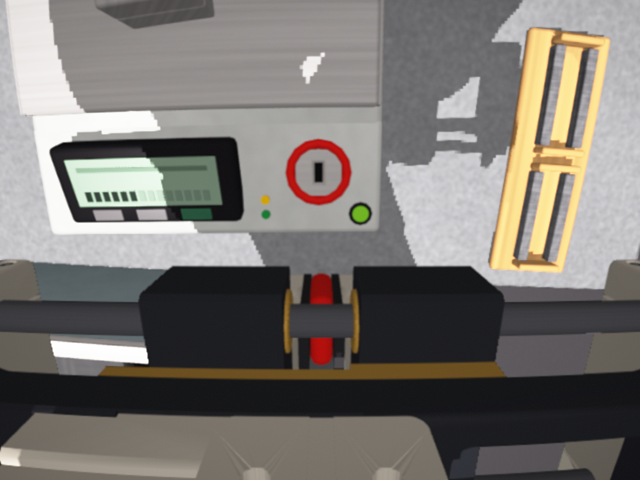

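The lock ring is at (318,172) with the slot at (318,172) and deck edges square to the image; the key head at (321,318).

```bash
cat > lock.py <<'E'
from h import *
def meas(f,lx,ly):
    d=np.load(f); T=d["T"]; c=viewer.capture("wrist"); im=d["img"]; c["img"]=im; H=hsv(c); g=cv2.cvtColor(im,cv2.COLOR_RGB2GRAY)
    m0=((H[...,0]<6)|(H[...,0]>174))&(H[...,1]>150)&(H[...,2]>60)
    m=m0.copy(); m[ly+60:]=0; m[:,:lx-60]=0;m[:,lx+60:]=0; m=blob(m)
    cs,_=cv2.findContours(m.astype(np.uint8),cv2.RETR_CCOMP,cv2.CHAIN_APPROX_NONE)
    for k in cs:
        if len(k)>30:
            q=onplane(k.reshape(-1,2).astype(float),.1795,c,T)[:,:2].astype(np.float32); e=cv2.fitEllipse(q[:,None]); print("ring",np.round(e[0],4),np.round(e[1],4))
    sl=np.zeros_like(g); sl[ly-20:ly+20,lx-14:lx+14]=g[ly-20:ly+20,lx-14:lx+14]<70
    ys,xs=np.where(blob(sl)); P=onplane(np.c_[xs,ys],.177,c,T)[:,:2]; cv,vec=np.linalg.eigh(np.cov(P.T)); v=vec[:,1]*np.sign(vec[0,1])
    print("slot",P.mean(0).round(4),"px",xs.min(),xs.max(),ys.min(),ys.max(),"ang",np.degrees(np.arctan2(v[1],v[0])).round(2))
    Rt=R.from_euler('xyz',d["rot"],degrees=True).as_matrix()
    m=m0.copy(); m[:ly+65]=0; m[:,:295]=0;m[:,345:]=0
    b=blob(m); ys,xs=np.where(b); pts=np.array([[xs[ys<ys.min()+10].mean(),ys.min()-.5],[xs[ys>ys.max()-10].mean(),ys.max()+.5]]); 
    P=onplane(pts,d["tcp"][2]+.034,c,T); q=(P-d["tcp"])@Rt; print("key head ends px",pts.round(1).tolist(),"tool",q.round(4).tolist(),"mean",q.mean(0).round(4)); return c,T,g
E
python3 - <<'E'
from lock import *
c,T,g=meas("l.npz",318,172)
E
```

```text
ring [ 0.4671 -0.0692] [0.0406 0.0407]
ring [ 0.467  -0.0692] [0.0315 0.0316]
slot [ 0.467  -0.0692] px 315 322 163 181 ang 2.81
key head ends px [[320.9, 273.5], [321.0, 303.5]] tool [[0.0229, 0.0006, -0.0341], [0.0111, 0.0006, -0.034]] mean [ 0.017   0.0006 -0.034 ]
```

```bash
python3 -m handwheel '[2,0.2,-1,0,0,0, 4,0.4,-2.5,0,0,0, 5,0.43,-3.6,0,0,0, 5,0.43,-4.2,0,0,0, 5,0.43,-4.4,0,0,0, 5,0.43,-4.4,0,0,0]'; python3 - <<'E'
from h import *
s,c,T=shot("wrist","w_l2"); print(s["tcp_pos"],s["eef_rot"],abs(s["qd"]).max())
s,c,T=shot("scene"); cv2.imwrite("pics/sc_l2.png",cv2.resize(c["img"][200:290,290:410,::-1],None,fx=6,fy=6,interpolation=cv2.INTER_CUBIC))
np.savez("sc2.npz",img=c["img"],T=T)
print("slot px",proj([[.467,-.0692,.178],[.467,-.0692,.183],[.4735,-.0689,.178],[.4605,-.0695,.178]],c,T).round(1))
E
```

```text
time_s: 14.75
tcp_pos: [0.468, -0.0671, 0.2142]
eef_rot: [-179.9, 0.1, 3.1]
contact_force: [-0.1, -0.9, -0.6]
gripper_width: 0.0087
[ 0.46802692 -0.06711692  0.2142392 ] [-1.79885000e+02  1.24601149e-01  3.10976250e+00] 0.6971715972178294
slot px [[348.9 246.8]
 [348.9 244.6]
 [350.6 245.6]
 [347.1 248.1]]
```

View pics/sc_l2.png

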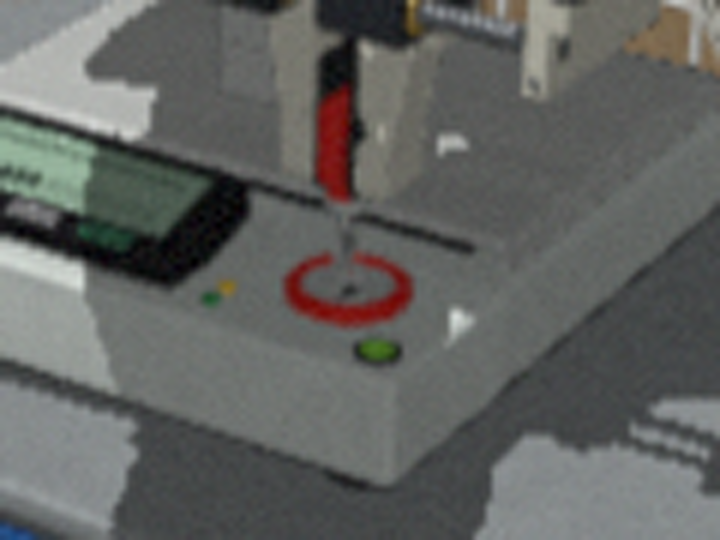

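View pics/w_l2.png

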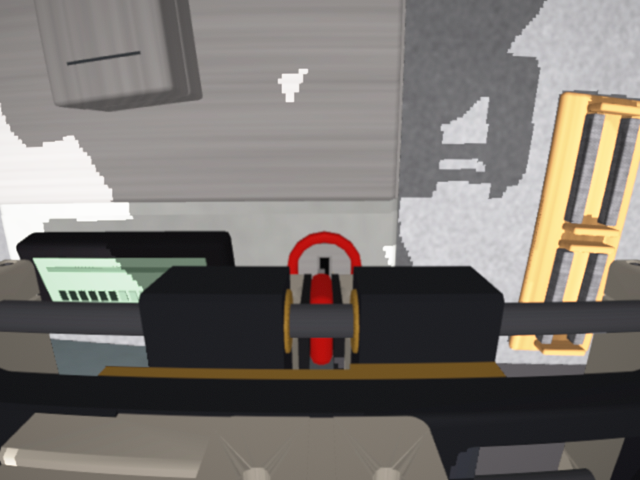

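In the wrist view the slot's end (324,262) lies ~1.3 mm to the right of the key (321), agreeing with the measured y error; the scene view shows the blade just above the slot (348,291 in crop). Correcting y and lowering.

```bash
python3 -m handwheel '[0.05,-0.16,0,0,0,-0.004, 0.05,-0.16,-0.2,0,0,-0.004, 0.05,-0.16,-0.3,0,0,-0.004, 0.05,-0.16,-0.3,0,0,-0.004]';  python3 - <<'E'
from h import *
s,c,T=shot("wrist","w_l3"); print(s["tcp_pos"],s["eef_rot"],s["contact_force"])
cv2.imwrite("pics/w_l3z.png",cv2.resize(c["img"][210:400,250:400,::-1],None,fx=3.1,fy=3.1,interpolation=cv2.INTER_CUBIC))
s,c,T=shot("scene"); cv2.imwrite("pics/sc_l3.png",cv2.resize(c["img"][215:265,315:385,::-1],None,fx=11,fy=11,interpolation=cv2.INTER_CUBIC))
E
```

```text
time_s: 15.25
tcp_pos: [0.4688, -0.0689, 0.2119]
eef_rot: [-179.9, 0.0, 2.9]
contact_force: [-0.5, -0.1, -0.5]
gripper_width: 0.0087
[ 0.46884439 -0.06893702  0.21187352] [-1.79869227e+02  3.78223010e-02  2.85228989e+00] [-0.48614484 -0.05016851 -0.53453997]
```

View pics/sc_l3.png

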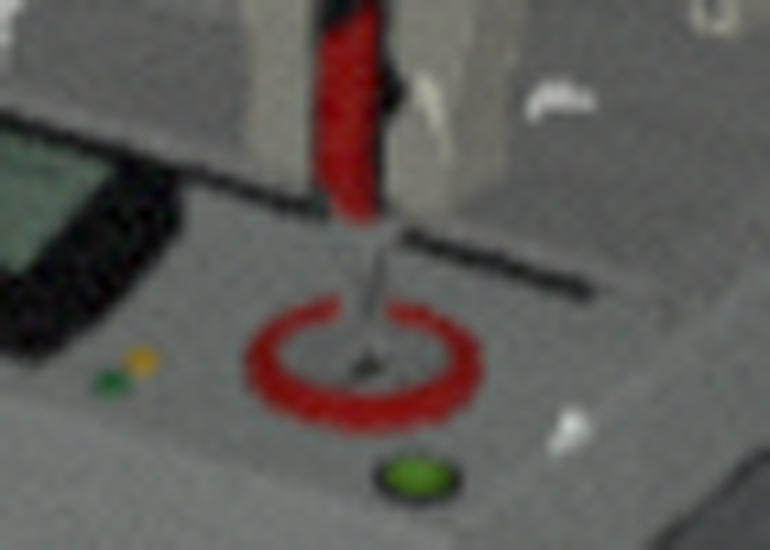

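View pics/w_l3z.png

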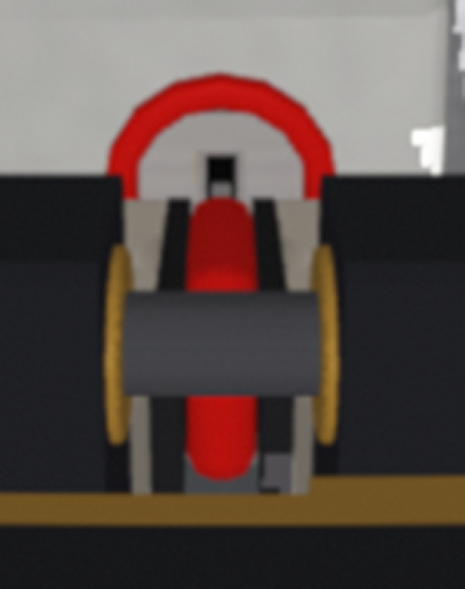

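Slot and key line up laterally. Lowering in steps with force checks.

```bash
python3 -m handwheel '[0,0,-0.2,0,0,0, 0,0,-0.4,0,0,0, 0,0,-0.4,0,0,0]'; python3 -m handwheel '[0,0,-0.2,0,0,0, 0,0,-0.4,0,0,0, 0,0,-0.4,0,0,0]'; python3 -m handwheel '[0,0,-0.2,0,0,0, 0,0,-0.4,0,0,0, 0,0,-0.4,0,0,0]'
```

```text
time_s: 15.65
tcp_pos: [0.4687, -0.0689, 0.2075]
eef_rot: [-179.9, 0.1, 2.9]
contact_force: [-0.6, 0.2, 0.4]
gripper_width: 0.0091
time_s: 15.95
tcp_pos: [0.4685, -0.0689, 0.2031]
eef_rot: [-179.9, 0.1, 2.9]
contact_force: [-0.5, -0.0, -0.4]
gripper_width: 0.0085
time_s: 16.25
tcp_pos: [0.4683, -0.0689, 0.1988]
eef_rot: [-179.9, 0.1, 2.8]
contact_force: [-1.2, 0.0, 0.4]
gripper_width: 0.0083
```

```bash
python3 -m handwheel '[0,0,-0.2,0,0,0, 0,0,-0.3,0,0,0, 0,0,-0.3,0,0,0]'; python3 -m handwheel '[0,0,-0.2,0,0,0, 0,0,-0.3,0,0,0, 0,0,-0.3,0,0,0]'
```

```text
time_s: 16.55
tcp_pos: [0.4684, -0.0689, 0.1957]
eef_rot: [-179.9, 0.1, 2.9]
contact_force: [0.6, -0.5, -0.2]
gripper_width: 0.0086
time_s: 16.85
tcp_pos: [0.4695, -0.069, 0.194]
eef_rot: [-179.9, -0.0, 2.9]
contact_force: [-0.8, 0.7, 8.5]
gripper_width: 0.0087
```

The pins have caught at z ≈ 0.194 as predicted. Rocking along the slot under a light push.

```bash
python3 -m handwheel '[0.2,0.01,-0.15,0,0,0, 0.2,0.01,-0.15,0,0,0, -0.25,-0.01,-0.15,0,0,0, -0.25,-0.01,-0.15,0,0,0, 0.2,0.01,-0.2,0,0,0, 0.2,0.01,-0.2,0,0,0, -0.25,-0.01,-0.2,0,0,0, -0.25,-0.01,-0.2,0,0,0]'; python3 -m handwheel '[0.2,0,-0.1,0,0,0]'
```

```text
time_s: 17.65
tcp_pos: [0.4679, -0.0687, 0.1921]
eef_rot: [-179.9, -0.1, 2.9]
contact_force: [3.9, 0.8, -0.9]
gripper_width: 0.0086
time_s: 17.75
tcp_pos: [0.4697, -0.0687, 0.1911]
eef_rot: [-179.9, -0.1, 2.9]
contact_force: [-1.2, 0.2, -0.4]
gripper_width: 0.009
```

```bash
python3 -m handwheel '[-0.1,0,-0.15,0,0,0, -0.1,0,-0.25,0,0,0, -0.1,0,-0.25,0,0,0]'; python3 -m handwheel '[0,0,-0.15,0,0,0, 0,0,-0.25,0,0,0, 0,0,-0.25,0,0,0]'
```

```text
time_s: 18.05
tcp_pos: [0.4684, -0.0687, 0.1883]
eef_rot: [-179.9, -0.1, 2.9]
contact_force: [0.1, 0.5, -1.3]
gripper_width: 0.009
time_s: 18.35
tcp_pos: [0.4684, -0.0687, 0.1859]
eef_rot: [-179.9, -0.1, 2.9]
contact_force: [-0.5, 0.3, 2.4]
gripper_width: 0.0088
```

```bash
python3 -m handwheel '[0,0,-0.1,0,0,0, 0,0,-0.1,0,0,0]'; python3 -m handwheel '[0,0,-0.1,0,0,0, 0,0,-0.1,0,0,0]';  python3 - <<'E'
from h import *
s,c,T=shot("scene"); cv2.imwrite("pics/sc_l4.png",cv2.resize(c["img"][205:265,305:385,::-1],None,fx=10,fy=10,interpolation=cv2.INTER_CUBIC))
s,c,T=shot("wrist","w_l4"); print(s["moment"])
E
```

```text
time_s: 18.55
tcp_pos: [0.4685, -0.0687, 0.1859]
eef_rot: [-179.9, -0.1, 2.9]
contact_force: [-3.4, 1.2, 9.3]
gripper_width: 0.009
time_s: 18.75
tcp_pos: [0.4685, -0.0687, 0.1859]
eef_rot: [-179.9, -0.2, 2.9]
contact_force: [-4.1, 1.5, 10.4]
gripper_width: 0.0087
[0.72634873 1.57614652 0.03166593]
```

View pics/sc_l4.png

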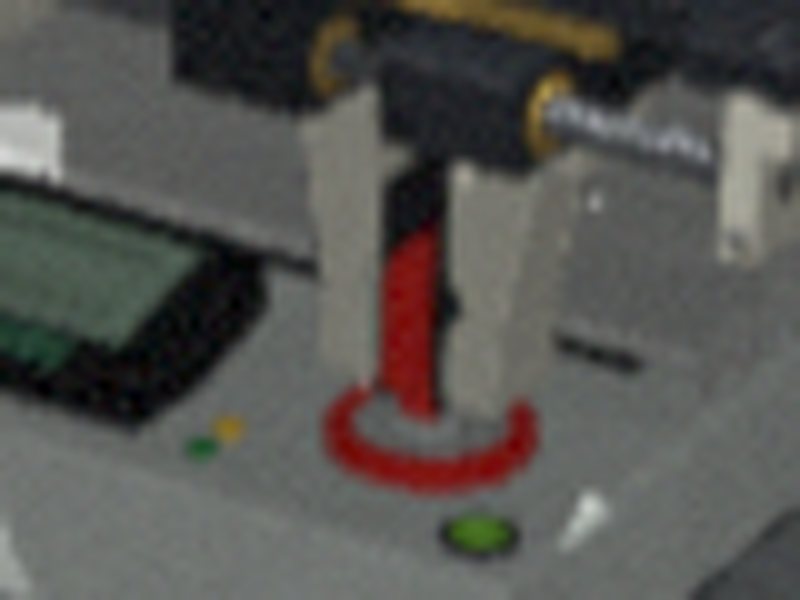

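The shoulder is seated in the ring (10 N push, no further travel at z 0.1859 = predicted home). Turning clockwise, compensating the ~1.5 mm key-to-TCP offset.

```bash
python3 -m handwheel '[0,-0.02,-0.02,0,0,-0.12, 0,-0.04,-0.02,0,0,-0.24, 0,-0.06,-0.02,0,0,-0.36, 0,-0.08,-0.02,0,0,-0.48, 0,-0.1,-0.02,0,0,-0.6, -0.01,-0.12,-0.02,0,0,-0.72, -0.02,-0.13,-0.02,0,0,-0.84, -0.02,-0.14,-0.02,0,0,-0.96]'; python3 - <<'E'
from h import *
s=sensors.get_state(); print(s["moment"],s["joints"])
E
```

```text
time_s: 19.65
tcp_pos: [0.4679, -0.0704, 0.1859]
eef_rot: [-179.9, -0.2, -52.3]
contact_force: [-2.3, 0.2, 4.7]
gripper_width: 0.0085
[0.15426873 1.01890996 0.04443571] [ 15.46377349   3.05806084 -27.53709867   0.13654304 -59.27453085
  22.12085518]
```

```bash
python3 -m handwheel '[0,0,-0.02,0,0,-0.12, -0.02,-0.01,-0.02,0,0,-0.24, -0.03,-0.02,-0.02,0,0,-0.36, -0.04,-0.03,-0.02,0,0,-0.48, -0.04,-0.03,-0.02,0,0,-0.56, -0.04,-0.03,-0.02,0,0,-0.6, -0.04,-0.03,-0.02,0,0,-0.6]'; python3 - <<'E'
from h import *
s=sensors.get_state(); print(s["moment"],s["eef_rot"][2])
E
```

```text
time_s: 20.35
tcp_pos: [0.4669, -0.0707, 0.1859]
eef_rot: [-180.0, -0.2, -86.8]
contact_force: [-3.6, 1.2, 4.6]
gripper_width: 0.0085
[0.66650467 1.21034095 0.05435764] -86.8056945205556
```

```bash
for i in 1; do python3 -m handwheel '[0,0,-0.02,0,0,-0.04, 0,0,-0.02,0,0,-0.04]'; done; python3 - <<'E'
from h import *
s=sensors.get_state(); print(s["moment"],s["eef_rot"])
s,c,T=shot("wrist","w_t"); 
s,c,T=shot("scene"); cv2.imwrite("pics/sc_t.png",cv2.resize(c["img"][165:285,270:430,::-1],None,fx=5,fy=5,interpolation=cv2.INTER_CUBIC))
E
```

```text
time_s: 20.55
tcp_pos: [0.4668, -0.0706, 0.1859]
eef_rot: [-180.0, -0.2, -89.1]
contact_force: [-2.0, 1.6, 4.5]
gripper_width: 0.0085
[0.61222333 0.74733728 0.06660162] [-1.79979015e+02 -1.50439964e-01 -8.91270463e+01]
```

View pics/sc_t.png

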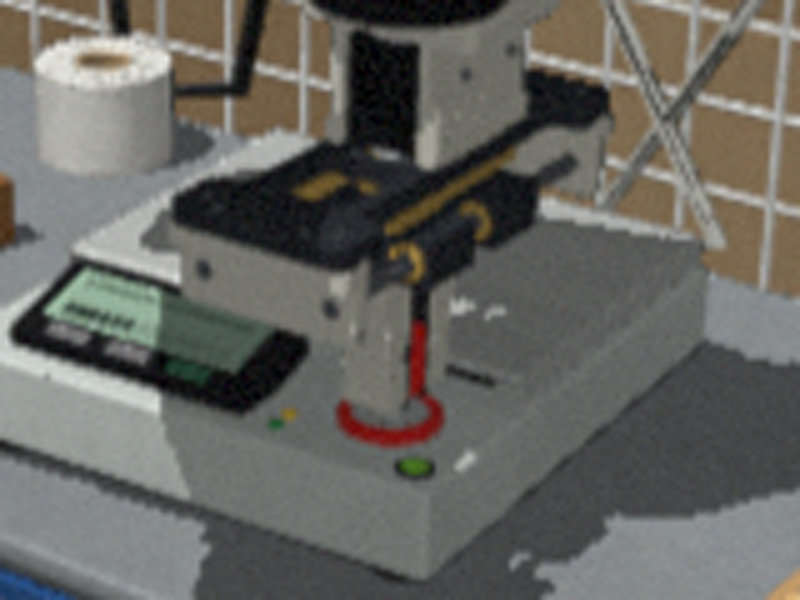

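View pics/w_t.png

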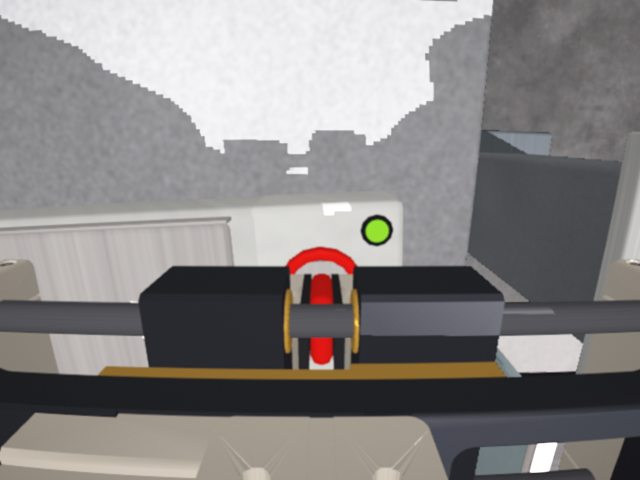

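```bash
python3 -m handwheel '[0,0,-0.02,0,0,-0.05, 0,0,-0.02,0,0,-0.05]'; python3 - <<'E'
from h import *
s=sensors.get_state(); print(s["moment"],s["eef_rot"])
E
python3 -m handwheel '[0,0,-0.02,0,0,-0.05, 0,0,-0.02,0,0,-0.05, 0,0,-0.02,0,0,-0.05]'; python3 - <<'E'
from h import *
s=sensors.get_state(); print(s["moment"],s["eef_rot"])
E
```

```text
time_s: 20.85
tcp_pos: [0.4667, -0.0706, 0.1859]
eef_rot: [-180.0, -0.2, -91.9]
contact_force: [-2.3, 1.7, 5.1]
gripper_width: 0.0091
[0.56347679 0.74970014 0.0488845 ] [-1.79986011e+02 -1.52812543e-01 -9.19149296e+01]
time_s: 21.15
tcp_pos: [0.4667, -0.0707, 0.1859]
eef_rot: [-180.0, -0.2, -94.7]
contact_force: [-1.9, 0.9, 4.9]
gripper_width: 0.0086
[0.52681578 0.75587549 0.07902782] [-1.79988723e+02 -1.61215579e-01 -9.47154326e+01]
```

```bash
for k in 1 2 3; do python3 -m handwheel '[0,0,-0.02,0,0,-0.04]' | sed -n 3,4p; python3 -c "
from h import *
s=sensors.get_state(); print(s['moment'].round(3),s['joint_torque'].round(3)[[3,4,5]])"; done; python3 - <<'E'
from h import *
s,c,T=shot("wrist"); cv2.imwrite("pics/w_t2.png",cv2.resize(c["img"][180:400,230:420,::-1],None,fx=2.7,fy=2.7,interpolation=cv2.INTER_CUBIC))
E
```

```text
eef_rot: [-180.0, -0.2, -96.9]
contact_force: [-1.8, 1.4, 5.5]
[0.615 0.743 0.148] [6.228 0.688 0.966]
eef_rot: [-180.0, -0.2, -99.2]
contact_force: [-2.7, 1.2, 5.4]
[0.691 0.851 0.252] [6.321 0.701 0.456]
eef_rot: [-180.0, -0.2, -101.5]
contact_force: [-3.2, 1.5, 5.8]
[0.763 0.838 0.321] [6.293 0.702 0.376]
```

View pics/w_t2.png

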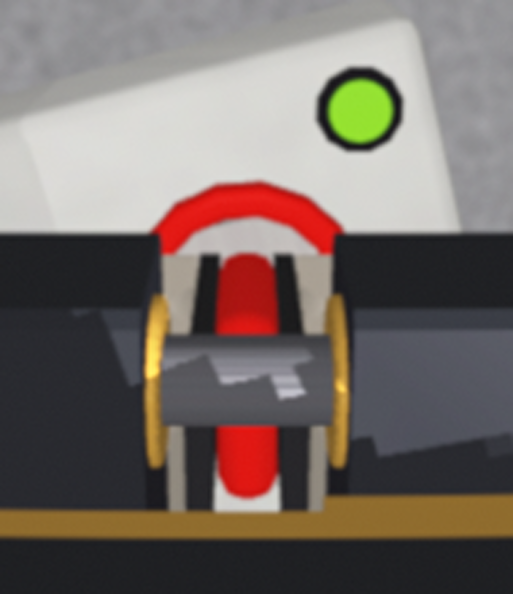

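The wrench now ramps 0.15 → 0.32 N m: the barrel is against its stop. Backing off slightly to a gentle hold and verifying stability.

```bash
python3 -m handwheel '[0,0,-0.02,0,0,0.03, 0,0,-0.02,0,0,0.03, 0,0,-0.02,0,0,0.03, 0,0,-0.02,0,0,0.03, 0,0,-0.02,0,0,0.03, 0,0,-0.02,0,0,0.03]'; python3 - <<'E'
from h import *
s=sensors.get_state(); print(s["moment"],s["eef_rot"])
s,c,T=shot("top"); cv2.imwrite("pics/top_f.png",cv2.resize(c["img"][150:340,155:515,::-1],None,fx=2.2,fy=2.2,interpolation=cv2.INTER_CUBIC))
s,c,T=shot("scene","sc_f")
E
```

```text
time_s: 22.1
tcp_pos: [0.4665, -0.0707, 0.1859]
eef_rot: [-180.0, -0.2, -99.9]
contact_force: [-1.8, 1.4, 5.7]
gripper_width: 0.0089
[0.56675765 0.78193763 0.21329331] [-1.79987749e+02 -1.79839973e-01 -9.98992138e+01]
```

View pics/top_f.png

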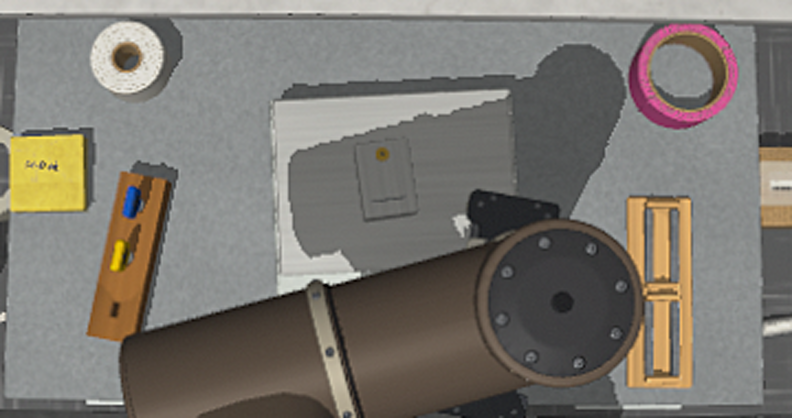

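View pics/sc_f.png

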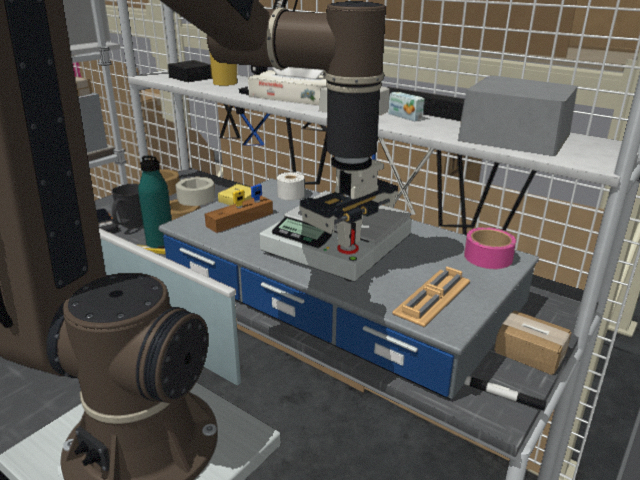

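The stack is intact at (385,180) in the top crop, the blue and yellow keys are still in the stand, and the bystanders haven't moved. The key is held at the stop with 0.21 N m and a 5.7 N downward push. Handing in.

```bash
python3 -c "
from plant import r,sensors
r.close_job(); s=sensors.get_state(); print(s['time_s'],s['tcp_pos'],s['eef_rot'],s['moment'],s['gripper_width'])"
```

```text
the job is handed in; nothing more can be done
the job is handed in; nothing more can be done
```

I handed the job in at about 22 s. The second weight is stacked on the first, and the red key is fully in the lock and held against its clockwise stop.

- **Weight:** I lowered the second weight onto the first until I felt contact, then let go. Views from above afterwards showed the two aligned, with only the upper slab visible.
- **Key insertion:** The red key caught on the sticky pins at the expected depth. Rocking it along the slot freed it with less than 10 N of push. It then stopped firmly at the height predicted for fully home (TCP z 0.186 m).
- **Turn:** The wrist turned about 1.79 rad from the slot direction. The turning resistance stayed near the spring level until about 1.70 rad, then rose steadily to 0.32 N m. I backed off slightly and held it at 0.21 N m.
- **Last checks:** The gripper opening was 8.9 mm on the key head, with a 5.7 N downward push. The other two keys, the bystander objects and the stack had not moved.

**What disagreed:** The resistance began about 0.13 rad later than the 1.57 rad given for the stop. I think this is play in the keyway and grip, but I could not measure the barrel angle directly. I also could not read the state after the hand-in.

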